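# Snap the cast cover onto the fridge logger and keep it pressed

### The arm

A 6-joint arm with a two-finger parallel gripper is mounted at the origin on a cart in front of the work surface, level with it; the furniture and walls round the work are solid. World frame = base frame: x ahead of the robot, y to its left, z up, the work surface at z = 0. Lengths are in mm, angles in rad, forces in N, time in s.
With the tool pointing down it reaches from about 350 to 975 mm from the base axis. Payload 4.9 kg.
Tool frame: the origin (TCP) lies midway between the tips of the shut fingers; the grasp point (between the pads) lies 19 mm behind it; z points along the fingers, y is the direction in which the jaws open and shut (so a half turn about z gives the same grasp; the last joint's range is limited). The gripper opens to 85 mm and grips with 20 to 120 N. Pads are 22 mm wide; open, the fingers measure 114 mm over their backs; the gripper's body (76 mm by 85 mm) begins 54 mm behind the grasp point. The pads swing forward as they close: fully open they stand 13 mm farther back than shut.
Start: joints at [-1.318, 0.053, 1.613, -0, 1.476, -0.119], TCP at [227.052, -582.279, 231.304] pointing down, gripper open.
Joint ranges: [-3.01, 3.01], [-1.01, 2.22], [0.06, 2.58], [-1.02, 4.17], [0.09, 2.62], [-3.14, 3.14]. Speed limits (rad/s): [2.57, 2.57, 3.14, 3.14, 3.14, 3.14].

### API

Orientations are given as a rotation vector (axis times angle).
In Python, from bench import r gives the robot as it stands.
- The arm moves only by the shell command python3 -m handwheel 'ROWS'. ROWS is text: rows parted by semicolons, each of 7 numbers parted by spaces: the finger opening in cm, from 0 to 8.54, then the shift along the tool's x, y, z in cm, then the turn, a rotation vector about the tool's x, y, z in rad. A call has 1 to 20 rows; each row is the pose to reach, as a shift and turn from the pose commanded when the call began, along the tool's axes at that moment; what a row does not reach only later rows make up. A row lasts 1/12 s, in which the tool goes at most 41.7 mm and 7.16 degrees, less where a joint would pass 70% of its speed; a pose out of reach is approached as far as the arm can. A call with a gripper value outside its range is refused whole. The fingers move at their own pace and stop on an object; the grip force is fixed at half the most. Time passes only in rows, so rows that repeat a pose let the fingers close. It gives the time, the measured TCP pose, the force and the opening at its end, in the units of the state.
- r.state(): the state, without advancing time (a new reading comes with each control period).
- r.capture(name): name is "scene" or "top"; returns (picture, depth): 384x512x3 uint8, red, green, blue; 384x512 float32, mm along the optical axis (not along the pixel's ray), 0 where there is no reading.
- r.get_calibration(name): a dict with "fx", "fy", "cx", "cy" (pixels), "rvec" (rotation vector, rad) and "tvec" (3), from world to camera coordinates, as OpenCV has them. Camera axes: x right, y down, z forward; pixel columns grow to the right and rows downward; lengths in mm; the calibration is good to about 2 mm. A picture is of the moment at which its call begins. get_calibration takes no time and is no camera call.
- r.close_job(): hands the job in, once; it reports no verdict.
The state is a dict: "clock": time; "joints": joint angles; "joint_velocities": joint speeds; "joint_efforts": joint torques, N m; "tool_pos": TCP position; "tool_rot": TCP orientation; "ft_force": force on the tool from outside, world axes, zero at the start; "wrist_torque": the same for the moment, N m; "opening": opening from 0.0 (shut) to 1.0 (fully open).
Only numpy, scipy, OpenCV 4.12 (cv2) and the standard library are available. Lean on these libraries where they do the work, as an engineer would, in place of code of your own. Each camera call takes 0.05 s, during which the arm holds its last target.

### The job

The newly cast cover of the medicine-fridge logger lies in its open metal mould: lift it straight out by the rib on its back, set it square on the white logger housing (either way round) and press it straight down until both spring clips snap over its edge. Do not let up then: finish still holding the cover and pressing it firmly down into the soft seal, with about 8 N, never ramming it, and leave the other things on the worktop where they are.

Things in the scene. Friction and masses are not known exactly. Their poses are not given: they have to be found in the camera images.
- mould: Fixed aluminium lower mould half, 136 x 104 mm, top face 26 mm high, a dowel pin 7 mm tall at each corner. Its cavity (100 x 68 mm, floor 14 mm high) holds the cover, rib up, plate flush with the top face. Origin: centre of the underside; x along the 136 mm side, z up. It stands left or right, the housing on the other side.
- cover: Loose grey plastic cover, about 90 g, 40 mm tall. From below: skirt 84 x 52 mm, 8 mm deep; plate 96 x 64 mm, 4 mm thick (8 to 12 mm above the origin); grip rib on the plate's middle, 40 mm long along x, 14 mm wide along y, 12 to 40 mm above the origin. Origin: centre of the skirt's lower edge; x along the 96 mm side, z up. Half a turn about z makes no difference.
- housing: Fixed white logger housing on a 122 x 76 x 4 mm foot. Open cavity 88 x 56 mm (2 mm of play all round the skirt), walls 4 mm thick, rim 28 mm high; a steel spring clip 24 mm wide stands at each short end, its top 48 mm above the worktop. Origin: centre of the underside; x along the long side through both clips, z up.
- seat (a point): Where the cover's origin comes when its skirt just meets the soft seal (24 mm above the housing's origin). On its way down the cover meets the clips' sloping noses 13 mm above this point and snaps under them 1 mm above it: a push that grows to about 10 to 20 N, then almost none. 4 mm below it the plate stops hard on the rim.
- clip_far (a joint): Outward travel in m of the spring clip on the housing's +x end: 0 at rest (also when snapped over the cover), about 0.003 while the cover's plate passes its nose.
- clip_near (a joint): The same for the spring clip on the housing's -x end.
- seal (a joint): How far the soft dark seal plate inside the housing is pressed down, in m: 0 free, its spring gives about 3 N per mm, up to 0.004 when the cover sits hard on the rim.
- counter: Hand tally counter, 54 x 45 x 18 mm, a bystander; origin at the centre of its underside.
- oil_bottle: Small brown dropper bottle with a black cap, 23 mm across, 58 mm tall, a bystander; origin at the centre of its underside.
- coverslip_box: Small white box, 34 x 34 x 20 mm, a bystander; origin at the centre of its underside.
- sample_pot: Sample pot with a red screw cap, 61 mm across, 68 mm tall, a bystander; origin at the centre of its underside.
There are look-alikes about, which are no part of the job. Leave any yellow look-alike of the cover alone.

How it is judged:
By the outcome, as a careful person would: the job done as asked, in the order asked, and still so for the second after the job is handed in, while the arm keeps its last pose, push and grip.
It also fails if it takes over 58 s, if anything falls off the work surface, if the arm or the gripper's body presses on something with over 40 N, if the wrist force passes 120 N, or if a joint passes its speed limit or range.

## Working session

There is one attempt and no reset: what is moved stays moved. The work goes in short steps, Python scripts to look and compute and a shell command to move; the robot and the scene stay as the last step left them, time stands still between calls to the robot, and variables do not carry over. Pictures are saved under pics/ and viewed, and the job is handed in when it is done.

```bash
ls; mkdir -p pics
python3 - <<'E'
from bench import r
import cv2,numpy as np
print(r.state())
for n in("scene","top"):
    p,d=r.capture(n); cv2.imwrite(f"pics/{n}0.png",p[:,:,::-1]); np.save(f"{n}0.npy",d); np.save(f"{n}0c.npy",p); print(n,r.get_calibration(n))
E
```

```text
pics
{'clock': 0.0, 'joints': array([-1.31801192e+00,  5.33341475e-02,  1.61432158e+00, -5.99337999e-06,
        1.47596456e+00, -1.19014413e-01]), 'joint_velocities': array([-4.86398239e-04, -1.37739701e-04, -5.38684734e-05,  1.44551739e-04,
       -1.84614269e-03,  1.43943946e-03]), 'joint_efforts': array([ 1.94059639e-04, -3.93685985e+01, -3.70175529e+01, -1.33215194e-04,
        7.17879055e-03,  1.86138518e-07]), 'tool_pos': array([ 226.89043408, -581.69127582,  230.06061086]), 'tool_rot': array([-3.08547628e+00, -5.80289232e-01,  2.22076417e-04]), 'ft_force': array([0.27274043, 0.4724729 , 0.75347878]), 'wrist_torque': array([-0.03158366,  0.01457828, -0.0370846 ]), 'opening': 0.9950501223641302}
scene {'fx': 445.644173927828, 'fy': 445.644173927828, 'cx': 253.6711868769961, 'cy': 188.38367231138324, 'rvec': array([ 1.00185889, -2.13945234,  1.29363838]), 'tvec': array([378.51302602, 233.46807532, 841.59840902])}
top {'fx': 489.8623859134571, 'fy': 489.8623859134571, 'cx': 253.03691796455166, 'cy': 195.41213312113095, 'rvec': array([ 2.16710996, -2.11832545,  0.20026507]), 'tvec': array([  31.96573639,  534.63798912, 1067.31790926])}
```

View pics/scene0.png

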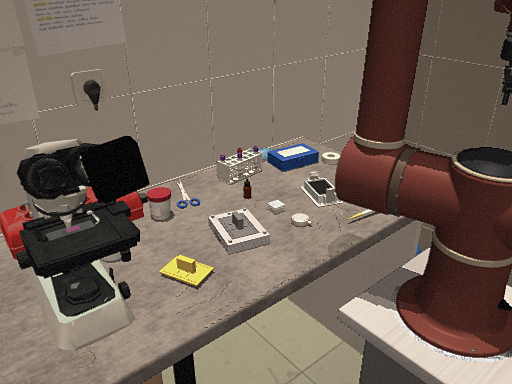

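View pics/top0.png

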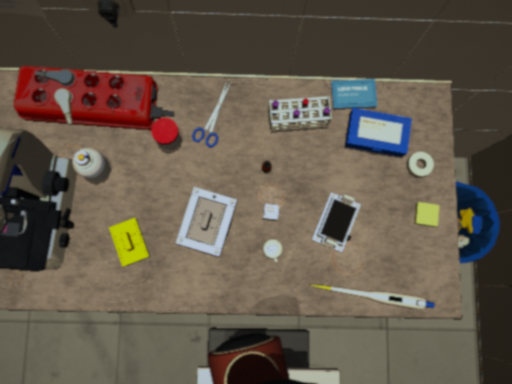

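```bash
cat > h.py <<'E'
import cv2,numpy as np
from bench import r
def cal(n):
    c=r.get_calibration(n); R=cv2.Rodrigues(np.array(c['rvec']))[0]; return c,R,np.array(c['tvec'])
def ray(n,uv,z):
    c,R,t=cal(n); uv=np.atleast_2d(uv).astype(float)
    d=np.c_[(uv[:,0]-c['cx'])/c['fx'],(uv[:,1]-c['cy'])/c['fy'],np.ones(len(uv))]@R
    o=-R.T@t
    return o+d*((z-o[2])/d[:,2])[:,None]
def proj(n,P):
    c,R,t=cal(n); q=np.atleast_2d(P)@R.T+t
    return np.c_[c['fx']*q[:,0]/q[:,2]+c['cx'],c['fy']*q[:,1]/q[:,2]+c['cy']]
def cloud(n,d):
    c,R,t=cal(n); v,u=np.mgrid[:384,:512]
    q=np.stack([(u-c['cx'])/c['fx']*d,(v-c['cy'])/c['fy']*d,d],-1)
    return (q-t)@R
E
python3 - <<'E'
from h import *
a=np.load('top0c.npy')[:,:,::-1]; s=np.load('scene0c.npy')[:,:,::-1]
A=[(a[180:265,165:250]),(a[180:265,295:380]),s[195:280,195:280],s[165:215,290:350]]
o=[cv2.resize(i,(390,290) if k==3 else (390,290),interpolation=cv2.INTER_CUBIC) for k,i in enumerate(A)]
cv2.imwrite('pics/z0.png',np.vstack([np.hstack(o[:2]),np.hstack(o[2:])]))
P=cloud('top',np.load('top0.npy'))
for u,v in[(207,221),(206,200),(337,221),(150,280),(258,285),(272,212),(267,166),(273,247)]: print(u,v,P[v,u].round(1))
E
```

```text
207 221 [472.1 145.7  52.2]
206 200 [523.2 151.5  28.2]
337 221 [ 482.6 -151.1   21.2]
150 280 [339.6 274.1   2.9]
258 285 [333.5  27.6   1.1]
272 212 [499.6  -0.7  23.9]
267 166 [602.5  13.6  46.6]
273 247 [419.7  -4.4  19.2]
```

View pics/z0.png

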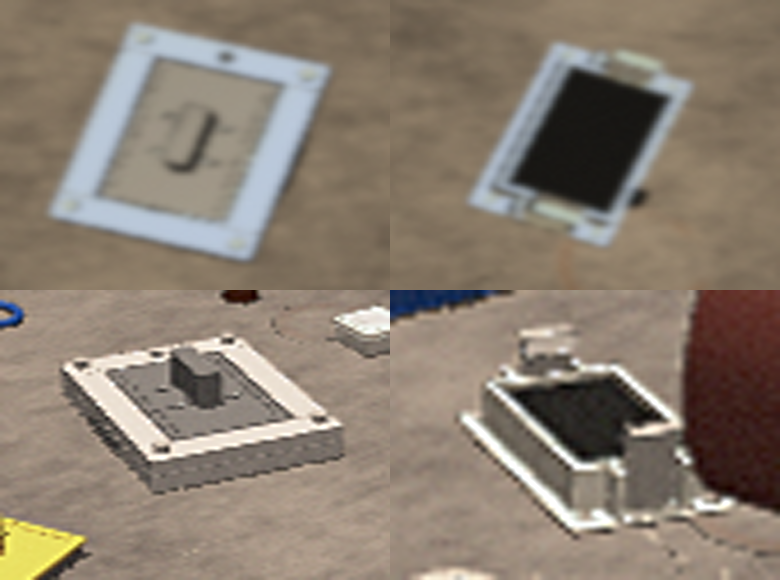

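Run:
```python
from h import *
for n in('top','scene'):
    a=np.load(n+'0c.npy'); hsv=cv2.cvtColor(a,cv2.COLOR_RGB2HSV); c,R,t=cal(n); print(n,'cam',(-R.T@t).round(0))
    K=4
    big=cv2.resize(a,None,fx=K,fy=K,interpolation=cv2.INTER_CUBIC); g=cv2.cvtColor(big,cv2.COLOR_RGB2GRAY)
    def rect(mask,z,seed,lab):
        cs,_=cv2.findContours(mask.astype(np.uint8),cv2.RETR_EXTERNAL,cv2.CHAIN_APPROX_NONE)
        cs=[q for q in cs if cv2.pointPolygonTest(q,(seed[0]*K,seed[1]*K),False)>=0]
        if not cs: print(lab,'none');return
        q=(max(cs,key=cv2.contourArea)[:,0]+.5)/K-.5
        w=ray(n,q,z)[:,:2]
        rr=cv2.minAreaRect(w.astype(np.float32)); print(lab,np.round(rr[0],1),np.round(rr[1],1),round(rr[2],2))
    sat=cv2.cvtColor(big,cv2.COLOR_RGB2HSV)
    if n=='top':
        for th in(150,170,190): rect(g>th,26,(207,221),f'mould{th}')
        for th in(50,65,80): rect(g<th,26,(337,221),f'seal{th}')
        for th in(140,160,180): rect(g>th,28,(337,221),f'rim{th}')
        print(g[221*K,170*K:245*K:K],g[221*K,310*K:362*K:K])
    else:
        for th in(150,170,190): rect(g>th,26,(238,228),f'mould{th}')
        for th in(50,65,80): rect(g<th,26,(318,190),f'seal{th}')
    # depth based
    P=cloud(n,np.load(n+'0.npy'))
    for lab,lo,hi,yl,yh in(('rib',40,60,60,230),('mouldtop',20,33,60,230),('house',14,36,-230,-80),('clips',38,60,-230,-80)):
        m=(P[...,2]>lo)&(P[...,2]<hi)&(P[...,1]>yl)&(P[...,1]<yh)&(P[...,0]>380)&(P[...,0]<580)
        w=P[m]
        if len(w)<5: print(lab,len(w));continue
        rr=cv2.minAreaRect(w[:,:2].astype(np.float32)); print('D',lab,len(w),np.median(w[:,2]).round(1),w.mean(0).round(1),np.round(rr[0],1),np.round(rr[1],1),round(rr[2],2))
```

```text
top cam [ 349.   63. 1140.]
mould150 [476.3 150.2] [104.4 136.8] 74.49
mould170 [475.9 150.2] [101.7 134. ] 74.4
mould190 none
seal50 [ 483.5 -152.6] [49.7 83.1] 68.21
seal65 [ 483.3 -152.6] [51.2 85.1] 68.1
seal80 [ 483.5 -152.6] [52.6 87. ] 68.25
rim140 none
rim160 none
rim180 none
[105 106 107 109 112 116 119 121 121 120 119 123 142 169 188 196 197 198
 198 194 174 146 134 136 138 141 146 148 149 149 147 142 138 142 147 149
 147 130  95  69  89 126 147 151 151 152 150 144 139 137 134 139 163 186
 196 198 198 198 196 183 150 108  93 104 114 116 117 116 115 115 119 123
 123 122 120] [122 121 120 120 119 116 115 113 120 143 170 177 161 147 149 132  85  39
  23  22  22  22  21  22  22  22  22  23  23  23  23  23  22  23  23  22
  21  21  22  26  51 101 150 173 165 145 131 126 126 124 121 119]
D rib 123 54.2 [475.5 148.2  53.6] [475.9 148.5] [14.3 39.9] 75.56
D mouldtop 2443 26.9 [474.8 148.7  26.9] [475.5 148.8] [104.5 136.3] 74.54
D house 1226 24.9 [ 483.1 -153.5   24.9] [ 481.3 -157.2] [ 73.6 117.6] 68.72
D clips 135 46.6 [ 486.8 -154.8   46.1] [ 483.5 -153.5] [ 24.  117.7] 68.09
scene cam [-251.  697.  598.]
mould150 [478.8 147.6] [106.5 151. ] 74.58
mould170 none
mould190 none
seal50 [ 480.4 -153.5] [50.9 75.1] 67.21
seal65 [ 480.8 -153.4] [51.4 78. ] 67.23
seal80 [ 481.2 -153.9] [52.8 79.4] 67.74
D rib 98 52.1 [469.9 152.9  49.9] [473.7 150.6] [13.7 40.4] 72.74
D mouldtop 1286 25.3 [465.3 155.6  25.3] [474.  149.7] [105.7 142.5] 75.29
D house 486 23.7 [ 481.8 -146.2   23.8] [ 479.8 -150.5] [ 66.  117.2] 68.09
D clips 66 44.6 [ 487.5 -153.3   44. ] [ 480.4 -151.8] [ 24.4 120. ] 68.82
```

```bash
cat >> h.py <<'E'
from scipy.spatial.transform import Rotation as Ro
def go(p,yaw):
    "shift cm and turn in tool axes to reach TCP p with tool x at yaw deg, pointing down"
    s=r.state(); R=Ro.from_rotvec(s['tool_rot'])
    T=Ro.from_euler('z',yaw,degrees=True)*Ro.from_rotvec([np.pi,0,0])
    x=R.apply([1,0,0]); print('tcp',s['tool_pos'].round(1),'yaw',np.degrees(np.arctan2(x[1],x[0])).round(2),'F',s['ft_force'].round(2),'op',round(s['opening'],3),'t',s['clock'], 'j6',s['joints'][5].round(2))
    print('shift',(R.inv().apply(np.array(p)-s['tool_pos'])/10).round(2),'turn',(R.inv()*T).as_rotvec().round(4))
E
python3 - <<'E'
from h import *
go([476,149.5,140],-15.5)
go([450,-200,200],-15.5)
E
```

```text
tcp [ 226.9 -581.7  230.2] yaw 21.3 F [-0.26 -0.23 -0.49] op 0.999 t 0.1 j6 -0.12
shift [ 49.77 -59.06   9.14] turn [-1.900e-03  4.000e-04  6.423e-01]
tcp [ 226.9 -581.7  230.2] yaw 21.3 F [-0.26 -0.23 -0.49] op 0.999 t 0.1 j6 -0.12
shift [ 34.65 -27.46   3.08] turn [-1.900e-03  4.000e-04  6.423e-01]
```

```bash
python3 -m handwheel '6 34.6 -27.5 0 0 0 0.64; 6 34.6 -27.5 0 0 0 0.64; 6 34.6 -27.5 0 0 0 0.64; 6 34.6 -27.5 0 0 0 0.64; 6 34.6 -27.5 0 0 0 0.64; 6 34.6 -27.5 0 0 0 0.64; 6 34.6 -27.5 0 0 0 0.64; 6 34.6 -27.5 0 0 0 0.64; 6 34.6 -27.5 0 0 0 0.64; 6 34.6 -27.5 0 0 0 0.64; 6 34.6 -27.5 0 0 0 0.64; 6 49.8 -59 9 0 0 0.642; 6 49.8 -59 9 0 0 0.642; 6 49.8 -59 9 0 0 0.642; 6 49.8 -59 9 0 0 0.642; 6 49.8 -59 9 0 0 0.642; 6 49.8 -59 9 0 0 0.642; 6 49.8 -59 9 0 0 0.642; 6 49.8 -59 9 0 0 0.642'; python3 -c "
from h import *
go([476,149.5,110],-15.5)"
```

```text
clock: 1.68
tool_pos: [474.0, 123.5, 147.5]
tool_rot: [3.113, -0.423, 0.0]
ft_force: [0.5, 0.2, 0.4]
opening: 0.708
tcp [474.  123.5 147.5] yaw -15.47 F [0.49 0.23 0.43] op 0.708 t 1.6833 j6 1.94
shift [-0.5  -2.56  3.75] turn [ 0.0001 -0.      0.0005]
```

```bash
python3 -m handwheel '5 -0.5 -2.56 3 0 0 0; 5 -0.5 -2.56 3 0 0 0; 5 -0.5 -2.56 3 0 0 0; 5 -0.5 -2.56 3 0 0 0; 5 -0.5 -2.56 3 0 0 0'
python3 - <<'E'
from h import *
go([476,149.5,32],-15.5)
ims=[]
for n in("scene","top"):
    p,d=r.capture(n); np.save(n+'1c.npy',p); np.save(n+'1.npy',d)
    ims.append(p[:,:,::-1])
o=[ims[0][130:270,170:310],ims[1][150:290,140:280]]
cv2.imwrite('pics/a1.png',np.hstack([cv2.resize(i,(400,400),interpolation=cv2.INTER_CUBIC) for i in o]))
E
```

```text
clock: 2.1
tool_pos: [477.4, 146.7, 119.4]
tool_rot: [-3.112, 0.425, -0.003]
ft_force: [-0.3, -0.1, 0.0]
opening: 0.585
tcp [477.4 146.7 119.4] yaw -15.55 F [-0.35 -0.08  0.01] op 0.585 t 2.1 j6 1.99
shift [-0.23 -0.23  8.74] turn [-0.0005 -0.0019 -0.0009]
```

View pics/a1.png

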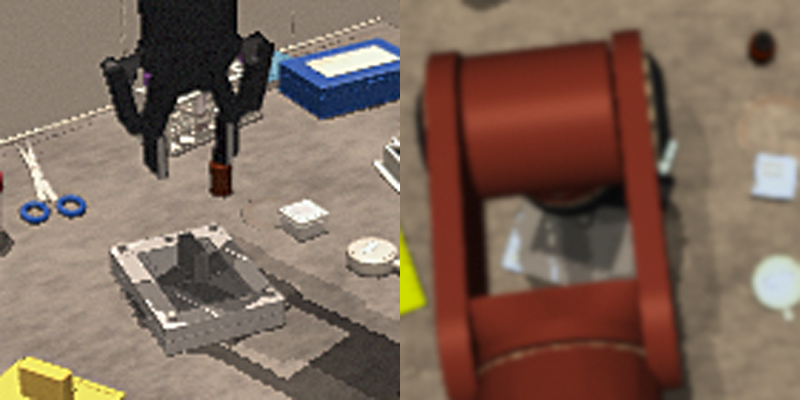

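```bash
python3 -m handwheel '5 -0.2 -0.22 2.5 0 0 0; 5 -0.2 -0.22 4 0 0 0; 5 -0.2 -0.22 5 0 0 0; 5 -0.2 -0.22 5 0 0 0; 5 -0.2 -0.22 5 0 0 0'
python3 - <<'E'
from h import *
go([475.8,149.3,33],-15.5)
p,d=r.capture('scene'); print(r.state()['tool_pos'])
cv2.imwrite('pics/a2.png',cv2.resize(p[140:270,180:310,::-1],(520,520),interpolation=cv2.INTER_CUBIC))
go([475.8,149.3,33],-15.5)
E
```

```text
clock: 2.62
tool_pos: [475.5, 149.6, 68.5]
tool_rot: [3.113, -0.425, -0.0]
ft_force: [0.1, 0.1, 0.2]
opening: 0.587
tcp [475.5 149.6  68.5] yaw -15.54 F [0.12 0.1  0.17] op 0.587 t 2.6167 j6 2.0
shift [0.04 0.02 3.55] turn [ 0.0001  0.     -0.0007]
[476.05596249 149.8385079   69.23743768]
tcp [476.1 149.8  69.2] yaw -15.52 F [-0.14 -0.82  0.49] op 0.587 t 2.6667 j6 2.0
shift [-0.02  0.06  3.62] turn [-0.0006 -0.0014 -0.0004]
```

View pics/a2.png

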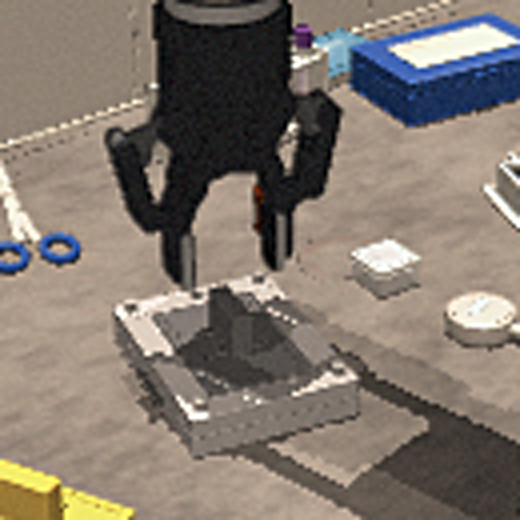

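```bash
python3 -m handwheel '5 0 0.04 1.5 0 0 0; 5 0 0.04 3 0 0 0; 5 0 0.04 3.9 0 0 0; 5 0 0.04 3.9 0 0 0; 5 0 0.04 3.9 0 0 0';  python3 -m handwheel '3 0 0 0 0 0 0;2 0 0 0 0 0 0; 1.8 0 0 0 0 0 0; 1.6 0 0 0 0 0 0;0.5 0 0 0 0 0 0; 0.5 0 0 0 0 0 0; 0.5 0 0 0 0 0 0; 0.5 0 0 0 0 0 0;0.5 0 0 0 0 0 0; 0.5 0 0 0 0 0 0'; python3 -c "
from h import *
go([475.8,149.3,29.5],-15.5)"
```

```text
clock: 3.08
tool_pos: [475.4, 149.7, 29.7]
tool_rot: [-3.113, 0.423, -0.0]
ft_force: [0.2, -0.3, 0.0]
opening: 0.589
clock: 3.92
tool_pos: [475.8, 149.9, 30.0]
tool_rot: [-3.113, 0.423, -0.002]
ft_force: [-1.3, 0.6, 5.7]
opening: 0.149
tcp [475.8 149.9  30. ] yaw -15.48 F [-1.31  0.56  5.74] op 0.149 t 3.9167 j6 2.0
shift [0.01 0.06 0.05] turn [-0.0005 -0.0011  0.0004]
```

```bash
python3 -m handwheel '0 0 0 0 0 0 0;0 0 0 0 0 0 0;0 0 0 0 0 0 0; 0 0 0 -0.3 0 0 0;0 0 0 -0.7 0 0 0;0 0 0 -1.2 0 0 0;0 0 0 -1.8 0 0 0;0 0 0 -2.5 0 0 0;0 0 0 -3.5 0 0 0;0 0 0 -5 0 0 0;0 0 0 -6.5 0 0 0;0 0 0 -8 0 0 0;0 0 0 -8 0 0 0;0 0 0 -8 0 0 0'
python3 - <<'E'
from h import *
go([475.8+7.4,149.8-303,113],-22)
p,d=r.capture('scene');np.save('scene3c.npy',p);np.save('scene3.npy',d)
cv2.imwrite('pics/a3.png',cv2.resize(p[110:260,170:320,::-1],(600,600),interpolation=cv2.INTER_CUBIC))
go([475.8+7.4,149.8-303,113],-22)
E
```

```text
clock: 5.08
tool_pos: [476.1, 149.9, 110.8]
tool_rot: [-3.112, 0.423, -0.005]
ft_force: [0.4, -0.1, -0.7]
opening: 0.148
tcp [476.1 149.9 110.8] yaw -15.48 F [ 0.37 -0.1  -0.7 ] op 0.148 t 5.0833 j6 2.0
shift [ 8.77 29.02 -0.24] turn [-0.0015 -0.0028  0.1137]
tcp [475.2 149.7 109.4] yaw -15.48 F [-0.62 -0.24 -0.68] op 0.151 t 5.1333 j6 2.0
shift [ 8.86 28.98 -0.36] turn [-0.0003 -0.0005  0.1137]
```

View pics/a3.png

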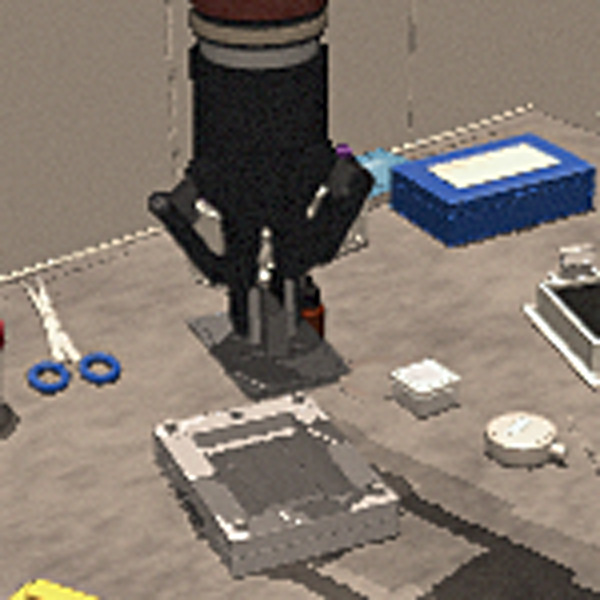

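```bash
cat >> h.py <<'E'
def plate(n,d,p,c,z,yaw):
    "points near plate top around c; plane fit, rect"
    P=cloud(n,d); m=(abs(P[...,2]-z)<9)&(np.hypot(P[...,0]-c[0],P[...,1]-c[1])<62)&(p.max(-1)>45)&(d>0)
    m=cv2.morphologyEx(m.astype(np.uint8),cv2.MORPH_OPEN,np.ones((2,2)))>0
    w=P[m]; A=np.c_[w[:,:2]-np.array(c),np.ones(len(w))]
    k=np.ones(len(w),bool)
    for _ in range(4):
        s=np.linalg.lstsq(A[k],w[k,2],rcond=None)[0]; e=abs(A@s-w[:,2]); k=e<2.5
    rr=cv2.minAreaRect(w[k,:2].astype(np.float32)); a=np.radians(yaw)
    R=np.array([[np.cos(a),np.sin(a)],[-np.sin(a),np.cos(a)]]); q=(w[k,:2]-np.array(c))@R.T
    print('n',k.sum(),'slope xyz',s.round(3),'rect',rr,'ext x',np.percentile(q[:,0],[0.5,99.5]).round(1),'y',np.percentile(q[:,1],[.5,99.5]).round(1))
    return m
E
python3 - <<'E'
from h import *
p=np.load('scene3c.npy');d=np.load('scene3.npy')
m=plate('scene',d,p,(475.8,149.8),106,-15.5)
p=p.copy();p[m]=[255,0,0];cv2.imwrite('pics/a4.png',cv2.resize(p[160:230,210:270,::-1],(480,560),interpolation=cv2.INTER_NEAREST))
E
```

```text
n 361 slope xyz [-1.00000e-02  2.30000e-02  1.05564e+02] rect ((470.245849609375, 151.45199584960938), (65.32102966308594, 89.79508209228516), 73.11176300048828) ext x [-49.9  38.6] y [-31.7  32.2]
```

View pics/a4.png

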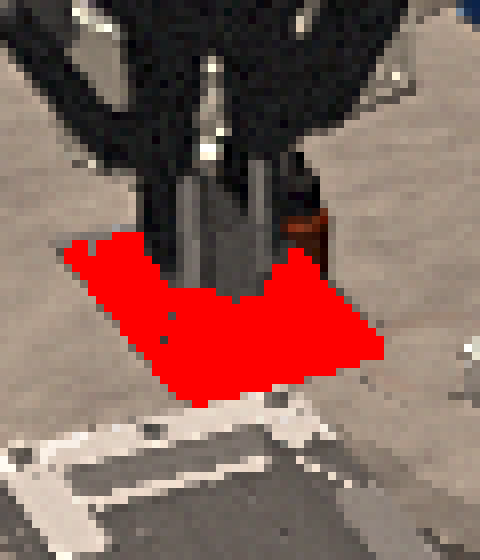

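```bash
python3 -m handwheel '0 0.3 1 -0.8 0 0 0; 0 0.9 3 -0.8 0 0 0.01; 0 1.7 5.5 -0.8 0 0 0.02; 0 2.5 8.2 -0.8 0 0 0.03; 0 3.4 11 -0.8 0 0 0.04; 0 4.3 14 -0.8 0 0 0.05; 0 5.2 17 -0.8 0 0 0.06; 0 6.1 20 -0.8 0 0 0.07; 0 7 23 -0.8 0 0 0.08; 0 7.7 25.5 -0.8 0 0 0.09; 0 8.3 27.5 -0.8 0 0 0.1; 0 8.7 28.6 -0.8 0 0 0.11; 0 8.82 29 -0.8 0 0 0.11; 0 8.82 29 -0.8 0 0 0.11; 0 8.82 29 -0.8 0 0 0.11;0 8.82 29 -0.8 0 0 0.11'
python3 - <<'E'
from h import *
T=[483.2,-153.2,60]
go(T,-21.8)
ims=[]
for n in("scene","top"):
    p,d=r.capture(n);np.save(n+'5c.npy',p);np.save(n+'5.npy',d); ims.append(p[:,:,::-1])
cv2.imwrite('pics/a5.png',np.hstack([cv2.resize(i,(400,400),interpolation=cv2.INTER_CUBIC) for i in (ims[0][110:230,260:380],ims[1][160:280,270:390])]))
go(T,-21.8)
E
```

```text
clock: 6.47
tool_pos: [482.6, -152.2, 117.0]
tool_rot: [-3.085, 0.591, 0.001]
ft_force: [-0.8, 0.5, -1.9]
opening: 0.15
tcp [ 482.6 -152.2  117. ] yaw -21.7 F [-0.81  0.52 -1.93] op 0.15 t 6.4667 j6 1.5
shift [0.1  0.07 5.7 ] turn [-0.0004  0.0008  0.0017]
tcp [ 482.7 -152.2  117.1] yaw -21.69 F [ 0.   -0.58 -1.01] op 0.151 t 6.5667 j6 1.5
shift [0.08 0.07 5.71] turn [-0.0002  0.0004  0.0019]
```

View pics/a5.png

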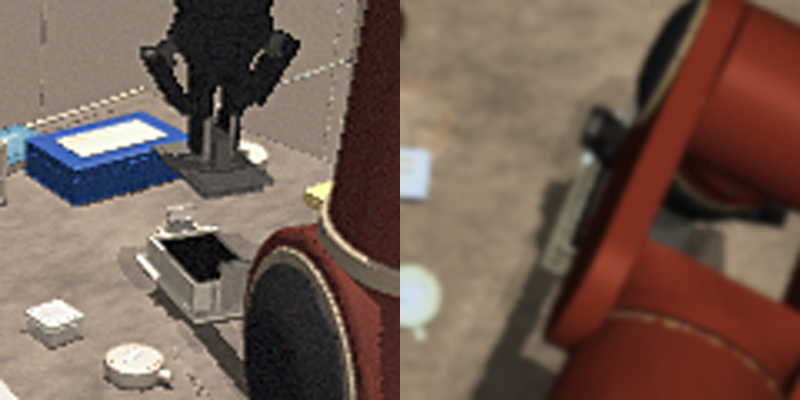

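```bash
python3 -m handwheel '0 0.08 0.07 1 0 0 0; 0 0.08 0.07 2.5 0 0 0; 0 0.08 0.07 4 0 0 0; 0 0.08 0.07 4.7 0 0 0;0 0.08 0.07 4.7 0 0 0;0 0.08 0.07 4.7 0 0 0'
python3 - <<'E'
from h import *
T=[483.2,-153.2,60]
go(T,-21.8)
p,d=r.capture("scene");np.save('scene6c.npy',p);np.save('scene6.npy',d)
go(T,-21.8)
m=plate('scene',d,p,(483.2,-153.2),66,-21.8)
q=cv2.resize(p[130:230,290:370,::-1],(640,800),interpolation=cv2.INTER_CUBIC)
def dr(P,c):
    u=((proj('scene',P)-[290,130]+.5)*8).astype(np.int32); cv2.polylines(q,[u],True,c,1)
def box(c,yaw,l,w,z):
    a=np.radians(yaw);R=np.array([[np.cos(a),-np.sin(a)],[np.sin(a),np.cos(a)]])
    xy=np.array([[1,1],[1,-1],[-1,-1],[-1,1]])*[l/2,w/2]@R.T+c
    return np.c_[xy,np.full(4,z)]
C=(483.2,-153.2)
dr(box(C,-21.8,96,64,65),(0,0,255));dr(box(C,-21.8,122,76,4),(0,255,0));dr(box(C,-21.8,96,64,28),(255,255,0))
cv2.imwrite('pics/a6.png',q[:600])
E
```

```text
clock: 7.07
tool_pos: [482.9, -153.8, 69.7]
tool_rot: [-3.085, 0.593, 0.002]
ft_force: [0.2, -0.4, -0.7]
opening: 0.148
tcp [ 482.9 -153.8   69.7] yaw -21.76 F [ 0.2  -0.39 -0.69] op 0.148 t 7.0667 j6 1.5
shift [ 0.   -0.07  0.97] turn [-0.0001  0.0012  0.0007]
tcp [ 483.6 -154.2   70.6] yaw -21.77 F [ 0.48 -0.06 -0.62] op 0.151 t 7.1167 j6 1.5
shift [-0.07 -0.08  1.06] turn [ 0.     -0.0005  0.0006]
n 224 slope xyz [-9.00e-03  2.10e-02  6.46e+01] rect ((476.9745178222656, -150.74130249023438), (64.47684478759766, 90.93846893310547), 68.07794952392578) ext x [-51.3  38.8] y [-32.1  32.1]
```

View pics/a6.png

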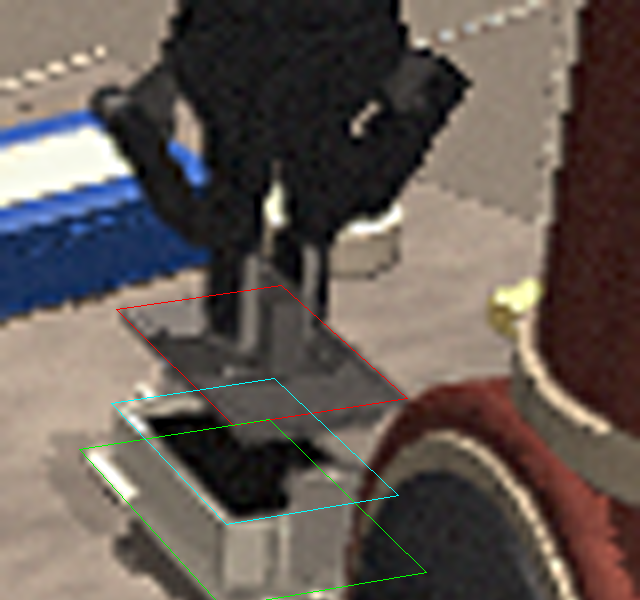

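Run:
```python
from h import *
p=np.load('scene6c.npy');d=np.load('scene6.npy')
C=np.array((483.2,-153.2));a=np.radians(-21.8);R=np.array([[np.cos(a),np.sin(a)],[-np.sin(a),np.cos(a)]])
for nm in('scene6','scene0','top0'):
    n=nm[:-1];d=np.load(nm+'.npy');P=cloud(n,d);q=(P[...,:2]-C)@R.T
    for z,lab in((28,'rim'),(4,'foot'),(47,'clip')):
        m=(abs(P[...,2]-z)<(3.5 if z!=47 else 5))&(abs(q[...,0])<68)&(abs(q[...,1])<45)
        if z==4: m&=(P[...,2]>3)
        w=q[m]
        if len(w)<8: continue
        print(nm,lab,len(w),'x',np.percentile(w[:,0],[.5,2,98,99.5]).round(1),'y',np.percentile(w[:,1],[.5,2,98,99.5]).round(1))
        if z==47:
            for s in(-1,1):
                v=w[s*w[:,0]>30]
                if len(v): print('   clip',s,len(v),v.min(0).round(1),v.max(0).round(1))
```

```text
scene6 rim 112 x [-59.2 -58.5  52.   53.4] y [-31.5 -30.6  32.6  32.8]
scene6 foot 86 x [-63.5 -63.1  53.6  57.3] y [-9.5 -6.8 37.9 38.2]
scene6 clip 19 x [-65.  -63.5 -51.8 -51.3] y [-10.5  -9.9  11.8  11.9]
   clip -1 19 [-65.6 -10.7] [-51.1  11.9]
scene0 rim 169 x [-62.4 -58.1  51.5  54.2] y [-31.4 -30.2  32.8  33.8]
scene0 foot 104 x [-65.3 -64.3  51.3  55.2] y [-33.4 -30.7  38.4  38.4]
scene0 clip 46 x [-62.5 -60.7  56.7  56.7] y [-11.2 -10.5  12.   12.6]
   clip -1 17 [-63.1 -10.4] [-50.1  11.8]
   clip 1 29 [ 41.1 -11.4] [56.7 12.7]
top0 rim 662 x [-57.1 -51.6  47.7  53.3] y [-32.  -31.3  31.3  31.9]
top0 foot 293 x [-66.7 -64.6  65.6  67.4] y [-44.  -43.1  42.5  44.3]
top0 clip 113 x [-58.4 -58.1  58.1  58.7] y [-12.1 -12.   11.5  11.8]
   clip -1 53 [-58.5 -12. ] [-46.  12.]
   clip 1 60 [ 46.4 -12.1] [59.3 11.7]
```

```bash
python3 -m handwheel '0 -0.02 -0.07 0.4 0 0 0; 0 -0.02 -0.07 0.9 0 0 0; 0 -0.02 -0.07 1.3 0 0 0; 0 -0.02 -0.07 1.5 0 0 0;0 -0.02 -0.07 1.5 0 0 0;0 -0.02 -0.07 1.5 0 0 0'
python3 - <<'E'
from h import *
T=[483.2,-153.2,50]
go(T,-21.8)
p,d=r.capture("scene")
go(T,-21.8)
m=plate('scene',d,p,(483.2,-153.2),51,-21.8)
cv2.imwrite('pics/a7.png',cv2.resize(p[130:230,290:370,::-1],(480,600),interpolation=cv2.INTER_CUBIC))
E
```

```text
clock: 7.62
tool_pos: [483.2, -153.5, 55.0]
tool_rot: [-3.085, 0.594, 0.001]
ft_force: [-0.1, 0.2, -1.6]
opening: 0.151
tcp [ 483.2 -153.5   55. ] yaw -21.79 F [-0.12  0.25 -1.62] op 0.151 t 7.6167 j6 1.5
shift [-0.01 -0.03  0.5 ] turn [-0.      0.0004  0.0003]
tcp [ 483.3 -153.5   55.3] yaw -21.79 F [ 0.58 -0.16 -0.7 ] op 0.152 t 7.6667 j6 1.5
shift [-0.02 -0.03  0.53] turn [-0.     -0.      0.0002]
n 53 slope xyz [-0.126  0.527 40.463] rect ((313.3350830078125, 0.00030517578125), (74.59765625, 487.59637451171875), 48.2971076965332) ext x [-429.9   26.1] y [-20.3 196.6]
```

View pics/a7.png

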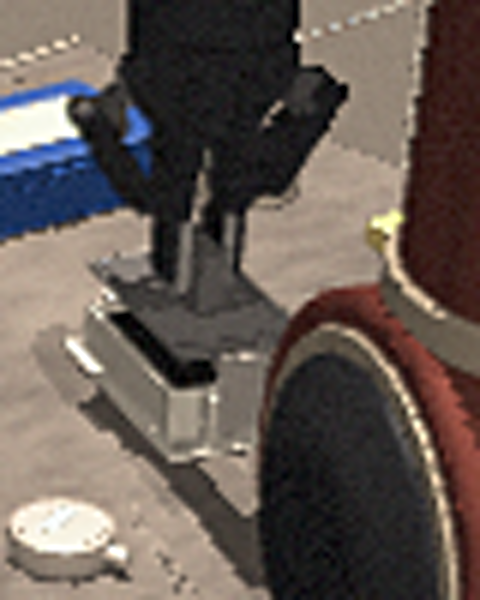

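```bash
python3 -m handwheel '0 0 -0.02 0.1 0 0 0; 0 0 -0.02 0.2 0 0 0; 0 0 -0.02 0.3 0 0 0; 0 0 -0.02 0.4 0 0 0;0 0 -0.02 0.5 0 0 0;0 0 -0.02 0.5 0 0 0';  python3 -m handwheel '0 0 0 0.05 0 0 0; 0 0 0 0.1 0 0 0; 0 0 0 0.15 0 0 0; 0 0 0 0.2 0 0 0;0 0 0 0.2 0 0 0'; python3 -c "
from h import *
s=r.state();print(s['wrist_torque'])
go([483.2,-153.2,37.3],-21.8)"
```

```text
clock: 8.17
tool_pos: [483.8, -153.5, 50.9]
tool_rot: [3.085, -0.594, 0.001]
ft_force: [-3.2, 1.3, 5.8]
opening: 0.149
clock: 8.58
tool_pos: [484.3, -153.8, 49.8]
tool_rot: [3.084, -0.593, 0.003]
ft_force: [-4.0, 2.0, 8.0]
opening: 0.153
[0.09856795 0.25714191 0.00625031]
tcp [ 484.3 -153.8   49.8] yaw -21.78 F [-3.97  2.04  7.99] op 0.153 t 8.5833 j6 1.5
shift [-0.13 -0.01  1.25] turn [ 0.0002 -0.0019  0.0004]
```

```bash
python3 -m handwheel '0 -0.05 0 0 0 0 0; 0 -0.1 0 0 0 0 0; 0 -0.1 0 0 0 0 0; 0 -0.1 0 0 0 0 0'; python3 -c "
from h import *
s=r.state();print(s['wrist_torque'])
go([483.2,-153.2,37.3],-21.8)"
```

```text
clock: 8.92
tool_pos: [483.8, -153.6, 49.8]
tool_rot: [3.084, -0.593, 0.005]
ft_force: [-1.1, 1.6, 6.7]
opening: 0.151
[-0.00905206 -0.04649943 -0.06356791]
tcp [ 483.8 -153.6   49.8] yaw -21.78 F [-1.09  1.65  6.69] op 0.151 t 8.9167 j6 1.5
shift [-0.07 -0.01  1.25] turn [ 0.0002 -0.0033  0.0003]
```

```bash
python3 -m handwheel '0 -0.03 0 0.05 0 0 0; 0 -0.03 0 0.1 0 0 0; 0 -0.03 0 0.15 0 0 0; 0 -0.03 0 0.2 0 0 0;0 -0.03 0 0.25 0 0 0; 0 -0.03 0 0.3 0 0 0; 0 -0.03 0 0.3 0 0 0'; python3 -c "
from h import *
s=r.state();print(s['wrist_torque'])
go([483.2,-153.2,37.3],-21.8)"
```

```text
clock: 9.5
tool_pos: [484.7, -154.0, 48.6]
tool_rot: [3.084, -0.593, 0.009]
ft_force: [-3.5, 1.2, 13.9]
opening: 0.148
[0.13799229 0.16192027 0.03553276]
tcp [ 484.7 -154.    48.6] yaw -21.78 F [-3.46  1.22 13.91] op 0.148 t 9.5 j6 1.5
shift [-0.17 -0.02  1.13] turn [ 0.0003 -0.0056  0.0004]
```

```bash
python3 -m handwheel '0 -0.05 0 0.03 0 -0.002 0; 0 -0.1 0 0.06 0 -0.004 0; 0 -0.12 0 0.1 0 -0.005 0; 0 -0.12 0 0.15 0 -0.005 0;0 -0.12 0 0.2 0 -0.005 0; 0 -0.12 0 0.2 0 -0.005 0'
python3 - <<'E'
from h import *
s=r.state();print(s['wrist_torque'])
go([483.2,-153.2,37.3],-21.8)
p,d=r.capture('scene')
cv2.imwrite('pics/a8.png',cv2.resize(p[130:230,290:370,::-1],(480,600),interpolation=cv2.INTER_CUBIC))
E
```

```text
clock: 10.0
tool_pos: [484.3, -153.9, 47.4]
tool_rot: [3.084, -0.593, 0.003]
ft_force: [-3.6, 2.7, 15.8]
opening: 0.15
[ 0.1385681   0.16991021 -0.01013127]
tcp [ 484.3 -153.9   47.4] yaw -21.78 F [-3.61  2.68 15.82] op 0.15 t 10.0 j6 1.5
shift [-0.13 -0.02  1.01] turn [ 0.0004 -0.0022  0.0004]
```

View pics/a8.png

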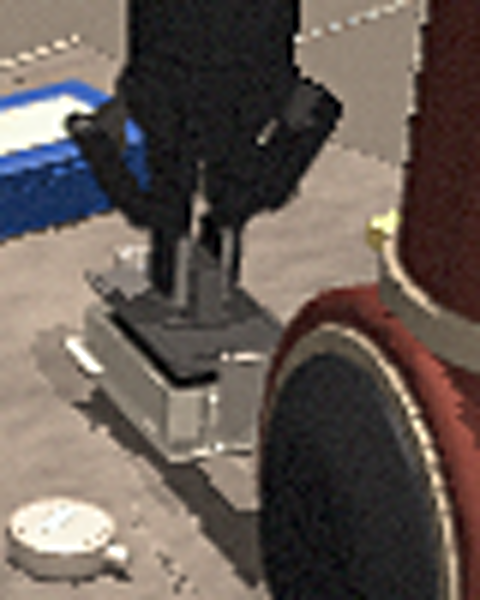

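```bash
python3 -m handwheel '0 -0.05 0 0.05 0 -0.002 0; 0 -0.1 0 0.1 0 -0.002 0; 0 -0.1 0 0.15 0 -0.002 0; 0 -0.1 0 0.2 0 -0.002 0;0 -0.1 0 0.25 0 -0.002 0; 0 -0.1 0 0.3 0 -0.002 0; 0 -0.1 0 0.3 0 -0.002 0'
python3 - <<'E'
from h import *
s=r.state();print(s['wrist_torque'])
go([483.2,-153.2,37.3],-21.8)
E
```

```text
clock: 10.63
tool_pos: [480.9, -152.4, 40.3]
tool_rot: [-3.084, 0.594, 0.007]
ft_force: [4.3, -2.7, 1.1]
opening: 0.152
[-2.79197651e-01 -6.44220570e-01  5.29627042e-04]
tcp [ 480.9 -152.4   40.3] yaw -21.8 F [ 4.26 -2.68  1.06] op 0.152 t 10.6333 j6 1.5
shift [ 0.25 -0.01  0.3 ] turn [0.     0.0046 0.0001]
```

```bash
python3 -m handwheel '0 0.08 0 0 0 0.002 0; 0 0.15 0 0 0 0.004 0; 0 0.2 0 0 0 0.005 0; 0 0.2 0 0 0 0.005 0; 0 0.2 0 0 0 0.005 0'
python3 - <<'E'
from h import *
s=r.state();print(s['wrist_torque'])
go([483.2,-153.2,37.3],-21.8)
p,d=r.capture('scene')
cv2.imwrite('pics/a9.png',cv2.resize(p[130:230,290:370,::-1],(480,600),interpolation=cv2.INTER_CUBIC))
go([483.2,-153.2,37.3],-21.8)
P=cloud('scene',d)
C=np.array((483.2,-153.2));a=np.radians(-21.8);R=np.array([[np.cos(a),np.sin(a)],[-np.sin(a),np.cos(a)]])
q=(P[...,:2]-C)@R.T
m=(abs(q[...,0]+3)<47)&(abs(q[...,1])<30)&(P[...,2]>25)&(P[...,2]<48)&(abs(q[...,1])>18)
w=q[m];z=P[m][:,2];print(len(z),np.percentile(z,[5,25,50,75,95]).round(1))
s=np.linalg.lstsq(np.c_[w,np.ones(len(w))],z,rcond=None)[0];print(s)
E
```

```text
clock: 11.05
tool_pos: [481.0, -152.4, 39.4]
tool_rot: [-3.084, 0.593, 0.007]
ft_force: [-1.0, -0.3, 1.0]
opening: 0.147
[-0.10991492  0.18386572 -0.04861717]
tcp [ 481.  -152.4   39.4] yaw -21.78 F [-0.96 -0.27  0.98] op 0.147 t 11.05 j6 1.5
shift [ 0.24 -0.01  0.21] turn [0.0001 0.0046 0.0003]
tcp [ 481.  -152.4   39.5] yaw -21.78 F [-1.33 -0.15  0.53] op 0.151 t 11.1 j6 1.5
shift [ 0.23 -0.01  0.22] turn [-0.      0.0044  0.0003]
111 [26.5 33.4 34.5 35.4 36.8]
[ 2.66486420e-02 -3.54067859e-02  3.45832152e+01]
```

View pics/a9.png

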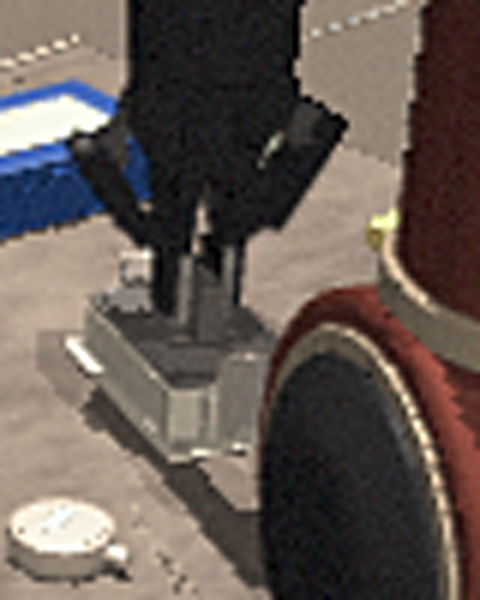

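```bash
cat > tilt.py <<'E'
from h import *
p,d=r.capture('scene'); 
import sys
C=np.array((483.2,-153.2));a=np.radians(-21.8);R=np.array([[np.cos(a),np.sin(a)],[-np.sin(a),np.cos(a)]])
P=cloud('scene',d);q=(P[...,:2]-C)@R.T
m=(abs(q[...,0]+2)<44)&(abs(q[...,1])<29)&(abs(P[...,2]-35)<6)&(p.max(-1)<140)
m=cv2.erode(m.astype(np.uint8),np.ones((2,2)))>0
w=q[m];z=P[m][:,2];k=np.ones(len(z),bool)
for _ in range(6):
    s=np.linalg.lstsq(np.c_[w,np.ones(len(w))][k],z[k],rcond=None)[0];k=abs(np.c_[w,np.ones(len(w))]@s-z)<2
print('n',k.sum(),len(z),'slopes',s.round(4),'x range',w[k].min(0).round(0),w[k].max(0).round(0))
for lo,hi in((-46,-36),(-36,-25),(-25,-10),(10,25),(25,46)):
    v=(w[:,0]>lo)&(w[:,0]<hi)
    for t in(-1,1):
        b=v&(w[:,1]*t>5)
        if b.sum()>3: print(lo,hi,t,b.sum(),np.median(z[b]).round(1))
for zc in(47,):
    mm=(abs(P[...,2]-zc)<6)&(abs(q[...,0])<68)&(abs(q[...,0])>42)&(abs(q[...,1])<16)&(p.max(-1)>100)
    for sgn in(-1,1):
        v=q[mm&(sgn*q[...,0]>0)]
        if len(v): print('clip',sgn,len(v),v.min(0).round(1),v.max(0).round(1))
im=p.copy(); im[m]=[255,0,0]
cv2.imwrite(sys.argv[1],np.hstack([cv2.resize(i[160:220,300:350,::-1],(400,480),interpolation=cv2.INTER_NEAREST) for i in(p,im)]))
E
python3 tilt.py pics/b1.png
```

```text
n 93 102 slopes [-2.80000e-03  8.40000e-03  3.47335e+01] x range [-45. -25.] [32. 27.]
-46 -36 1 10 35.3
-36 -25 -1 7 35.0
-36 -25 1 14 34.8
-25 -10 -1 15 34.6
-25 -10 1 21 35.3
clip -1 15 [-60.6  -9.7] [-52.5  11.7]
clip 1 16 [44.9 -3.7] [56.6 12.3]
```

View pics/b1.png

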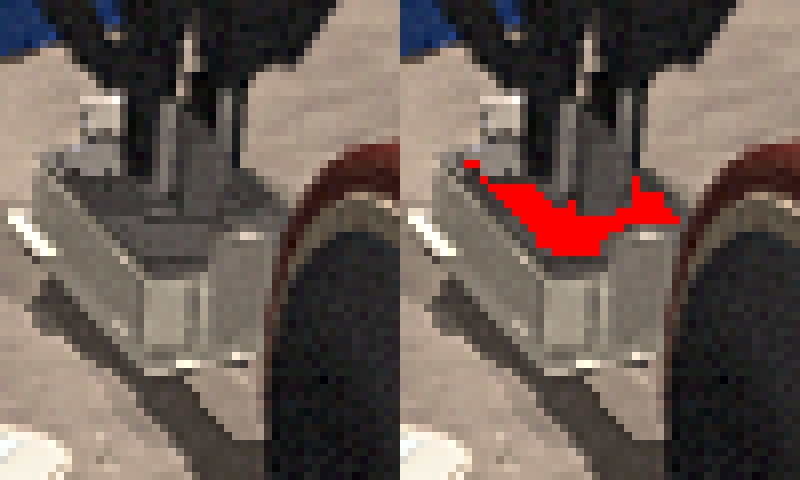

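```bash
python3 -m handwheel '0 0.06 0 0 0 0.002 0; 0 0.12 0 0 0 0.004 0; 0 0.15 0 0 0 0.004 0; 0 0.15 0 0 0 0.004 0; 0 0.15 0 0 0 0.004 0'
python3 - <<'E'
from h import *
for _ in range(3):
    s=r.state();print(s['wrist_torque'])
    go([483.2,-153.2,37.3],-21.8); r.capture('scene')
E
```

```text
clock: 11.57
tool_pos: [483.3, -153.2, 40.1]
tool_rot: [3.085, -0.594, 0.003]
ft_force: [0.2, -0.1, -1.2]
opening: 0.151
[0.01399872 0.047414   0.01255571]
tcp [ 483.3 -153.2   40.1] yaw -21.78 F [ 0.22 -0.12 -1.25] op 0.151 t 11.5667 j6 1.5
shift [-0.01  0.    0.28] turn [-0.0001 -0.0019  0.0003]
[-0.00884353  0.00575741  0.01476248]
tcp [ 483.4 -153.3   40.1] yaw -21.78 F [-0.76  0.43 -1.33] op 0.149 t 11.6167 j6 1.5
shift [-0.02  0.    0.28] turn [-0.0001 -0.0019  0.0003]
[-0.03287451 -0.02557834  0.01583598]
tcp [ 483.4 -153.3   40.1] yaw -21.78 F [-0.34 -0.06 -0.89] op 0.155 t 11.6667 j6 1.5
shift [-0.02  0.    0.28] turn [-0.0001 -0.002   0.0003]
```

```bash
python3 -m handwheel '0 0 0 0.05 0 -0.001 0; 0 -0.02 0 0.1 0 -0.002 0; 0 -0.03 0 0.15 0 -0.002 0; 0 -0.04 0 0.2 0 -0.002 0; 0 -0.04 0 0.25 0 -0.003 0; 0 -0.05 0 0.3 0 -0.003 0; 0 -0.05 0 0.3 0 -0.003 0; 0 -0.05 0 0.3 0 -0.003 0'
python3 - <<'E'
from h import *
F=[]
for _ in range(4):
    go([483.2,-153.2,37.3],-21.8); r.capture('scene')
E
```

```text
clock: 12.38
tool_pos: [483.4, -153.4, 38.0]
tool_rot: [3.085, -0.594, 0.0]
ft_force: [-1.2, 1.2, 5.3]
opening: 0.152
tcp [ 483.4 -153.4   38. ] yaw -21.79 F [-1.2   1.21  5.35] op 0.152 t 12.3833 j6 1.5
shift [-0.03 -0.    0.07] turn [ 0.     -0.0001  0.0003]
tcp [ 483.4 -153.3   37.9] yaw -21.79 F [-0.93  1.28  5.28] op 0.149 t 12.4333 j6 1.5
shift [-0.03 -0.    0.06] turn [ 0.     -0.      0.0002]
tcp [ 483.4 -153.3   38. ] yaw -21.78 F [-0.23  1.    5.31] op 0.148 t 12.4833 j6 1.5
shift [-0.03 -0.    0.07] turn [-0.     -0.0001  0.0003]
tcp [ 483.4 -153.3   38. ] yaw -21.79 F [-0.87  1.88  5.19] op 0.151 t 12.5333 j6 1.5
shift [-0.03 -0.    0.07] turn [-0.     -0.0001  0.0003]
```

```bash
python3 -m handwheel '0 0 0 0.04 0 0 0; 0 -0.01 0 0.08 0 0 0; 0 -0.01 0 0.09 0 0 0; 0 -0.01 0 0.09 0 0 0; 0 -0.01 0 0.09 0 0 0; 0 -0.01 0 0.09 0 0 0; 0 -0.01 0 0.09 0 0 0; 0 -0.01 0 0.09 0 0 0'; python3 tilt.py pics/b2.png;  python3 - <<'E'
from h import *
for _ in range(3):
    go([483.2,-153.2,37.3],-21.8); r.capture('scene')
E
```

```text
clock: 13.25
tool_pos: [483.4, -153.3, 37.4]
tool_rot: [-3.085, 0.594, -0.0]
ft_force: [-2.1, 1.5, 7.2]
opening: 0.151
n 95 110 slopes [-1.50000e-03  1.15000e-02  3.26322e+01] x range [-45. -25.] [28. 27.]
-46 -36 1 12 33.1
-36 -25 1 12 32.4
-25 -10 -1 17 32.3
-25 -10 1 25 32.9
10 25 1 4 32.9
clip -1 16 [-60.7 -11. ] [-53.8  12.5]
clip 1 16 [44.2 -0.9] [58.8 10.9]
tcp [ 483.4 -153.3   37.4] yaw -21.78 F [-2.3   1.67  8.54] op 0.15 t 13.3 j6 1.5
shift [-0.03 -0.    0.01] turn [-0.     -0.0001  0.0003]
tcp [ 483.4 -153.3   37.4] yaw -21.78 F [-1.91  1.06  7.25] op 0.149 t 13.35 j6 1.5
shift [-0.03 -0.    0.01] turn [ 0.     -0.0001  0.0003]
tcp [ 483.5 -153.3   37.4] yaw -21.78 F [-1.82  1.78  7.  ] op 0.148 t 13.4 j6 1.5
shift [-0.03 -0.    0.01] turn [ 0.     -0.0001  0.0003]
```

View pics/b2.png

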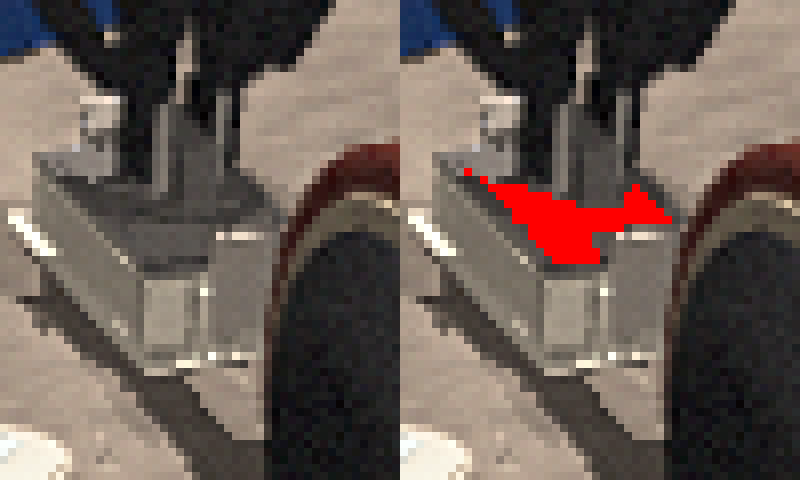

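```bash
python3 -c "
from h import *
print(r.close_job()); s=r.state(); print(s['tool_pos'],s['ft_force'],s['opening'])"
```

```text
the job is handed in; nothing more can be done
None
the job is handed in; nothing more can be done
```

I lifted the cover out of the mould by its rib, set it on the housing and pressed it down until both clips snapped over its edge. I handed the job in at about 13.4 s with the arm still gripping the rib and pressing the cover into the seal.

**Snap:** The push rose to about 16 N in my readings between moves, then dropped to almost nothing as the cover went under the clips. The one move that contained the snap was not sampled, so the true peak may have been a little higher.

**Final push:** The wrist read about 7.2 N up, or roughly 8 N on the seal once the cover's 0.9 N weight is added. The tool was about 2.7 mm below the point where the force was zero, which also fits 8 N at 3 N per mm. The camera showed the plate only about 2.1 mm lower, which is within its noise.

**Alignment:**
- The cover was level to within the camera's noise.
- The top camera, which I centred on, and the scene camera disagreed by about 3 mm along the housing. I relied on offsets within each view and on the lateral force.
- On the way through the clips the cover was pushed sideways, then sat about 2 mm off-centre after the snap. I slid it back until the lateral force was near zero.
- A lateral force of about 2.5 N remained at the end, under the full push.

**Clips:** I judged both clips to be back at rest from the force drop and the scene picture. The top view was blocked by the arm, so it could not confirm this.

**Bystanders:** No move was aimed near them and I saw nothing shifted in the pictures, but I did not measure their positions again.

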